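# Latch the keeper over a glued pad and pump the bar clamp on to it

### The arm

A 6-joint arm with a two-finger parallel gripper is mounted at the origin on a cart in front of the work surface, level with it; the furniture and walls round the work are solid. World frame = base frame: x ahead of the robot, y to its left, z up, the work surface at z = 0. Lengths are in m, angles in rad, forces in N, time in s.
With the tool pointing down it reaches from about 0.3 to 0.75 m from the base axis. Payload 8.5 kg.
Tool frame: the origin (TCP) lies between the finger pads, 19 mm behind the fingertips; this is the grasp point; z points along the fingers, y is the line along which they close (so a half turn about z gives the same grasp; the last joint's range is limited). The gripper opens to 85 mm and grips with 20 to 120 N. Pads are 22 mm wide; open, the fingers measure 114 mm over their backs; the gripper's body (76 mm by 85 mm) begins 54 mm behind the grasp point. The pads swing forward as they close: fully open they stand 13 mm farther back than shut.
Start: joints at [1.13, 0.381, 1.297, -0, 1.464, -0.215], TCP at [0.123, 0.536, 0.25] pointing down, gripper open.
Joint ranges: [-3.11, 3.11], [-0.89, 2.33], [0.22, 2.48], [-1.42, 4.56], [0.17, 2.85], [-2.88, 2.88]. Speed limits (rad/s): [2.39, 2.39, 3.14, 3.14, 3.14, 3.14].

### API

Orientations are given as a 3x3 rotation matrix whose columns are the frame's x, y, z axes.
In Python, from plant import arm, jaws, status, vision gives the robot as it stands. Calls block until the motion is done:
- arm.move_ptp(position, orientation): joint-space move of the TCP to a pose.
- arm.move_straight(position, attitude=None, vel=0.15, threshold=None): straight line of the TCP; attitude=None keeps the orientation; vel is the mean speed in m/s. With threshold (N) it stops when the force on the tool has changed by that much, and returns True; else False.
- arm.set_joints(angles): joint-space move.
- jaws.open_jaws() and jaws.grab(force=None): open the fingers fully, or close them until they stop; force is the grip in N (None keeps the last).
- arm.hold(seconds).
- arm.ik(position, orientation): joint angles nearest the present ones, or None.
- status.get_state(): the state.
- vision.snapshot(name): name is "scene" or "top" or "wrist"; returns the picture (480x640x3 uint8, red, green, blue); there is no depth.
- vision.camera_model(name): a dict with "fx", "fy", "cx", "cy" (pixels), "R" (3x3) and "t" (3): a world point X has camera coordinates R X + t. Camera axes: x right, y down, z forward; pixel columns grow to the right and rows downward; lengths in m; the calibration is good to about 2 mm. The wrist camera is an equidistant fisheye: a pixel r from the principal point sees the ray r / f radians off the axis. A picture is of the moment at which its call begins: read the wrist's pose just before it. camera_model takes no time and is no camera call; for the wrist camera it gives the pose at the moment of the call.
A pose or a line that the arm cannot do raises arm.Unreachable and nothing moves.
- arm.close_job(): hands the job in; it is judged then, once.
The state is a dict: "t": time; "joint_pos": joint angles; "dq": joint speeds; "effort": joint torques, N m; "tool_pos": TCP position; "tcp_rot": TCP orientation; "contact_force": force on the tool from outside, world axes, zero at the start; "ft_torque": the same for the moment, N m; "width": finger opening in m; "grasp_force": force on a finger pad.
Only numpy, scipy, OpenCV 4.12 (cv2) and the standard library are available. Lean on these libraries where they do the work, as an engineer would, in place of code of your own. Each camera call takes 0.05 s, during which the arm holds its last target. There are 200 camera calls.

### The job

The two halves of the hardwood pad on the gluing board have just been glued along their facing edges: first swing the hinged steel keeper down over the seam until it snaps under its spring catch, so that the halves cannot buckle upwards. Then pump the trigger of the one-hand ratchet clamp - squeeze it fully, let it come right back, and again - until the seam is shut, the pad is home against the fence and the clamp's sprung jaw is pressed in by about a third of its 15 mm travel; never press it in by more than three quarters, which would squeeze the glue out, and work the clamp by its trigger alone, not by pushing its bar. Finish holding on: the program ends with the fingers still keeping the trigger fully squeezed. Leave the sealant tube, the scraper and the feeler gauge alone.

Things in the scene. Friction and masses are not known exactly. Their poses are not given: they have to be found in the camera images.
- press: gluing board fixed to the bench: plywood, 150 (x) x 400 (y) x 18 mm. Origin: centre of its underside, on the bench. +x points away from the robot, to the keeper's hinge side; +y runs along the clamp's bar. On it from -y to +y: fence (face at y = -182 mm), far half, seam, near half, sprung jaw, clamp case (y = 14 to 92 mm, 32 mm wide, top 86 mm over the bench). Guide strips beside the halves.
- fence: upright aluminium angle, 116 mm wide, top 56 mm above the bench, at the -y end of the board; fixed to the board, its origin and axes are those of press.
- keeper (a joint): angle (rad) of the hinged keeper: 0 lies level over the seam under its catch, 1.57 upright. Starts open at 1.0 to 1.35. Its hinge is stiff (0.13 N m): it stays where it is left. In the last 0.1 rad its nose must be pushed past the spring catch, with 5 to 8 N at keeper_push; it then snaps to 0 and is held.
- keeper_hinge (a point): centre of the keeper's hinge pin (along the board's y), at [66, -120, 49] mm of press. The keeper is a flat steel arm 24 mm wide (y), 8 mm thick, 135 mm long from the hinge, with a T-bar (10 mm thick, 64 mm along y) 108 mm from it. At angle a the arm points from the hinge along -cos(a) of the board's x and +sin(a) of z.
- keeper_push (a point): point on the middle of the keeper's outer face (upper face when closed, the face away from the robot when open), 85 mm along the arm from the hinge and 4 mm off its mid plane: a good place to push it over and down with closed fingertips. When closed this face is 53 mm above the bench.
- grip_mid (a point): at [0, 62, 128] mm of press, midway across pistol grip and squeezed trigger: a good TCP position to squeeze from above, fingers closing along the board's y. The fixed grip stands up from the clamp's case: outer face y = 81 mm, 20 mm thick, 24 mm wide, top 148 mm above the bench. The trigger is on its -y side.
- trigger_top (a point): top of the trigger's outer face, 140 mm above the bench. Grip and trigger measure 56 mm over both here when released (trigger at y = 25 mm of press) and 38 mm when squeezed (y = 43 mm, upright). If the middle between the fingers is below y = 62 mm, the finger on the fixed grip stops them too early; 1 or 2 mm above is good.
- trigger_blade: the trigger's finger plate, 20 mm wide, 12 mm thick, top about 145 mm above the bench; its origin is the trigger's pivot at [0, 47, 72] mm of press.
- trigger (a joint): trigger angle (rad): 0 released, 0.24 fully squeezed (stop). Sprung back; squeezing takes 4 to 12 N at its top. Each full squeeze drives the bar about 5 mm towards the fence and a holding pawl keeps it when the trigger is let fully back (it gives back about 1 mm under load); a short squeeze may win no tooth. It cannot be undone.
- pad (a joint): how far the sprung jaw plate is pressed in (m): 0 free, 0.015 bottomed. Spring: 1 N at 0, then 1.5 N per mm; this is the clamping force. The first full squeeze that closes seam and pad presses it in by about 4 mm (3 mm when let back). A further one brings it to about 9 mm (or slips on its tooth under load and adds nothing), one more is too much.
- pad_front (a point): centre of the rubber face (48 mm along x, 22 mm high) of the sprung jaw plate, 33 mm above the bench; it faces the near half. At the start 2 to 20 mm from it.
- ram: the clamp's toothed steel bar (12 mm wide, 18 mm high) with the jaw head; runs through the case along y and out behind. Origin at [0, 0, 33] mm of press when fully back, moves along -y; it starts 0 to 12 mm forward.
- pad_face: the sprung jaw plate, steel with a rubber face, 50 x 9 x 24 mm; its origin is that of ram as long as its spring is free and lies 38 mm to +y of the rubber face.
- half_near: half of the hardwood pad next to the clamp, 90 (x) x 60 (y) x 25 (z) mm; origin: centre of its underside, on the board. It slides on the board.
- half_far: the same, next to the fence. With the seam shut the two origins are 60 mm apart; against the fence this one is at y = -152 mm of the board.
- tube: red sealant tube with a dark cap, lying, 73 x 121 x 18 mm, behind the board; bystander.
- scraper: flat black scraper, 50 x 103 x 6 mm, behind the board; bystander.
- gauge: closed feeler gauge, a flat bar with a whitish case, 42 x 99 x 14 mm, behind the board; bystander.
Mind the look-alikes: they are no part of the job. What is shaped like the half_near but blue is not meant.

How it is judged:
On the way, in this order (a step that is already met when the one before it is completed fails the run):
1. the keeper is down under its catch (value of joint keeper below 0.03 rad), for 0.2 s.
2. the trigger is squeezed (value of joint trigger above 0.18 rad), for 0.05 s.
3. the trigger is let back (value of joint trigger below 0.06 rad), for 0.05 s.
4. the jaw bears on the near half (contact force between pad_face and half_near above 5 N), for 0.2 s.
At the end, for the whole second after the job is handed in: Keeper under its catch (< 0.03 rad); halves flat, seam shut (origins < 62 mm apart), far half on the fence (> 2 N); jaw on the near half with 4 to 19 N (2 to 12 mm in); fingers (> 2 N) still hold the trigger squeezed (> 0.18 rad); bystanders within 30 mm (value of joint keeper below 0.03 rad and contact force between pad_face and half_near between 4 and 19 N and contact force between half_far and fence above 2 N and horizontal distance between half_near and half_far below 0.062 m and angle between each of half_near, half_far's own z axis and vertical below 0.05 rad and value of joint trigger above 0.18 rad and contact force between the fingers and trigger_blade above 2 N and distance of each of tube, scraper, gauge from where it was at the start of the episode below 0.03 m); the arm keeps its last pose, push and grip.
It fails at once if the jaw is pressed on the work with over 20 N (more than three quarters of its travel): the glue is squeezed out (contact force between pad_face and half_near above 21 N).
It fails at once if the robot pushes the clamp's bar or jaw itself (contact force between the arm and ram above 2 N).
It fails at once if the fingers push the clamp's bar or jaw themselves (contact force between the fingers and ram above 2 N).
It also fails if it takes over 61 s, if anything falls off the work surface, if the arm or the gripper's body presses on something with over 40 N, if the wrist force passes 120 N, or if a joint passes its speed limit or range.

## Working session

There is one attempt and no reset: what is moved stays moved. The work goes in short steps, each a Python script; the robot and the scene stay as the last script left them, time stands still between calls to the robot, and variables do not carry over. Pictures are saved under pics/ and viewed, at most 10 in all, crops included, and the job is handed in when it is done.

```bash
mkdir -p pics
python3 - <<'E'
from plant import arm,jaws,status,vision
import cv2,numpy as np
for n in("scene","top"):
    cv2.imwrite(f"pics/{n}0.png",vision.snapshot(n)[:,:,::-1]); m=vision.camera_model(n)
    print(n,m["fx"],m["cx"],m["cy"],np.round(m["R"],3).tolist(),np.round(m["t"],3), -m["R"].T@m["t"])
print(status.get_state())
E
```

```text
scene 493.763271496516 311.84011611969316 234.84528125748025 [[0.812, -0.584, -0.016], [-0.298, -0.39, -0.871], [0.502, 0.712, -0.491]] [-0.569  0.297  0.935] [ 0.0805036  -0.88148667  0.70838805]
top 541.3584395241104 320.2740739983576 236.25553341194157 [[-0.053, -0.999, 0.004], [-0.978, 0.051, -0.203], [0.203, -0.015, -0.979]] [-0.013  0.673  1.007] [ 0.45285338 -0.03225365  1.12288497]
{'t': 0.1, 'joint_pos': array([ 1.12969520e+00,  3.81151552e-01,  1.29810492e+00, -2.52038444e-05,
        1.46361544e+00, -2.15281219e-01]), 'dq': array([-4.70205276e-04, -2.77285352e-03, -2.90725891e-03,  3.23808212e-05,
       -1.82343505e-04, -6.94120772e-04]), 'effort': array([ 3.79013683e-03, -4.49226415e+01, -2.31652129e+01, -1.77926809e-04,
        3.74978976e-03, -2.76611672e-05]), 'tool_pos': array([0.12305047, 0.53583358, 0.24948819]), 'tcp_rot': array([[-9.74611395e-01,  2.23902558e-01, -5.23499024e-04],
       [ 2.23903032e-01,  9.74610727e-01, -1.16750672e-03],
       [ 2.48800022e-04, -1.25507837e-03, -9.99999181e-01]]), 'contact_force': array([-0.04715113, -0.06910048,  0.01229842]), 'ft_torque': array([ 0.04418022, -0.02366647, -0.00756747]), 'grasp_force': 0.0, 'width': 0.08549511105975204}
```

View pics/top0.png

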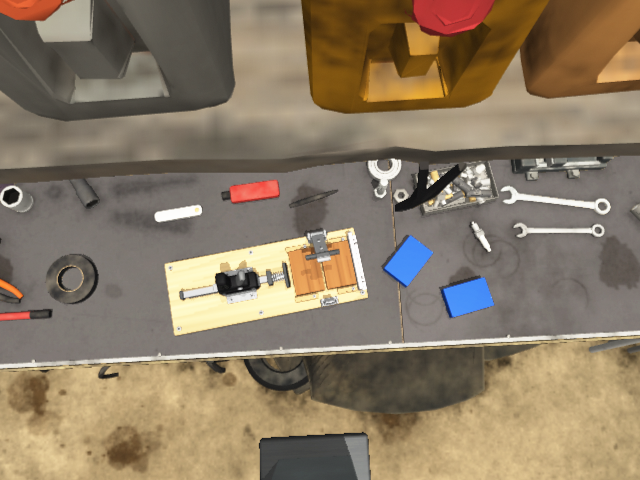

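View pics/scene0.png

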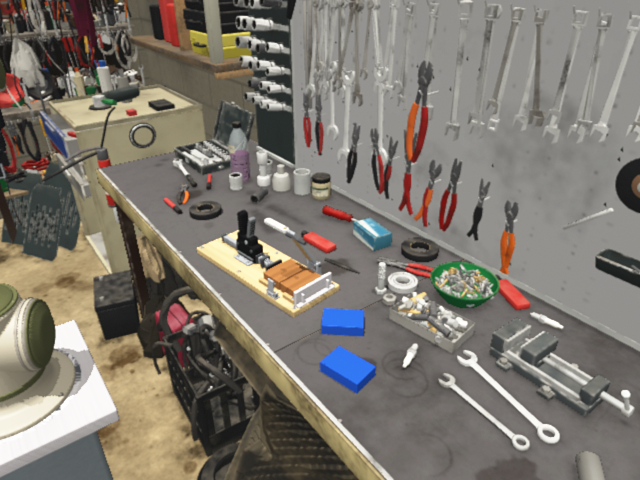

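The top view shows the board with corners at about (165,265), (355,229), (367,297) and (175,334). The fence is on the right, the keeper is open at (317,240), and the clamp grip is at (237,280). Next I'll fit the board rectangle and check it with overlays.

```bash
cat > h.py <<'E'
from plant import arm,jaws,status,vision
import cv2,numpy as np
from scipy.optimize import least_squares
def ray_plane(m,uv,z):
    uv=np.atleast_2d(uv).astype(float)
    d=np.c_[(uv[:,0]-m["cx"])/m["fx"],(uv[:,1]-m["cy"])/m["fy"],np.ones(len(uv))]@m["R"]
    c=-m["R"].T@m["t"]; return c+d*((z-c[2])/d[:,2])[:,None]
def proj(m,X):
    c=np.atleast_2d(X)@m["R"].T+m["t"]; return np.c_[m["fx"]*c[:,0]/c[:,2]+m["cx"],m["fy"]*c[:,1]/c[:,2]+m["cy"]]
E
python3 - <<'E'
from h import *
im=cv2.imread("pics/top0.png"); m=vision.camera_model("top")
hsv=cv2.cvtColor(im,cv2.COLOR_BGR2HSV)
roi=np.zeros(im.shape[:2],np.uint8); roi[222:342,155:375]=255
mask=cv2.inRange(hsv,(12,40,120),(35,255,255))&roi
mask=cv2.morphologyEx(mask,cv2.MORPH_OPEN,np.ones((3,3)))
c=max(cv2.findContours(mask,cv2.RETR_EXTERNAL,cv2.CHAIN_APPROX_NONE)[0],key=cv2.contourArea)[:,0]
P=ray_plane(m,c,.018)[:,:2]
r=cv2.minAreaRect((P*1000).astype(np.float32)); print(r)
box=cv2.boxPoints(r)/1000; print(box)
# refine: signed dist to 150x400 rect with robust loss
def f(p):
    cs,s=np.cos(p[2]),np.sin(p[2]); q=(P-p[:2])@np.array([[cs,-s],[s,cs]])
    return np.array([min((75-abs(a)*1000),(200-abs(b)*1000),key=abs) for a,b in q])
# long side direction = +y
e=[box[1]-box[0],box[2]-box[1]]; y=max(e,key=np.linalg.norm); y=y/np.linalg.norm(y); y*=np.sign(y[1])
th=np.arctan2(-y[0],y[1])
s=least_squares(f,[*(np.array(r[0])/1000),th],loss="soft_l1",f_scale=1.,x_scale=[.01,.01,.02],diff_step=1e-4)
p=s.x; print(p,np.median(np.abs(s.fun))); np.save("press.npy",p)
cs,sn=np.cos(p[2]),np.sin(p[2]);R=np.array([[cs,-sn,0],[sn,cs,0],[0,0,1]]);T=lambda X:np.atleast_2d(X)/1000@R.T+[p[0],p[1],0]
outs=[]
for n,(x0,y0,w,h),k in(("top",(150,215,230,130),3.4),("scene",(190,200,160,120),5)):
    m=vision.camera_model(n); a=cv2.imread(f"pics/{n}0.png")[y0:y0+h,x0:x0+w]; a=cv2.resize(a,None,fx=k,fy=k,interpolation=cv2.INTER_CUBIC)
    S=lambda X:np.round((proj(m,T(X))-[x0,y0]+.5)*k).astype(int)
    cv2.polylines(a,[S([[-75,-200,18],[75,-200,18],[75,200,18],[-75,200,18]])],True,(0,255,0),1)
    for X,col in(([66,-120,49],(0,0,255)),([0,71,148],(255,0,0)),([-58,-182,56],(255,0,255)),([58,-182,56],(255,0,255)),([0,25,140],(255,255,0))):
        cv2.circle(a,tuple(map(int,S([X])[0])),4,col,1)
    for ang in(1.0,1.18,1.35):
        for yy in(-32,32):
            h0=108; cv2.circle(a,tuple(map(int,S([[66-h0*np.cos(ang),-120+yy,49+h0*np.sin(ang)]])[0])),3,(0,255,255),1)
    cv2.imwrite(f"pics/{n}1.png",a)
E
```

```text
((595.559814453125, 68.74034118652344), (152.5636444091797, 400.90106201171875), 8.104314804077148)
[[ 0.49178115  0.2564351 ]
 [ 0.5482985  -0.14046219]
 [ 0.6993385  -0.11895441]
 [ 0.6428212   0.27794287]]
[0.59474113 0.07174894 0.13874274] 1.3231675756630068
```

View pics/top1.png

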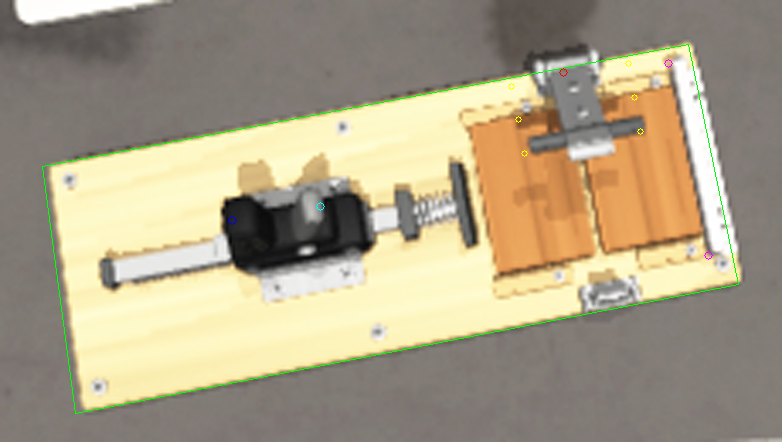

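View pics/scene1.png

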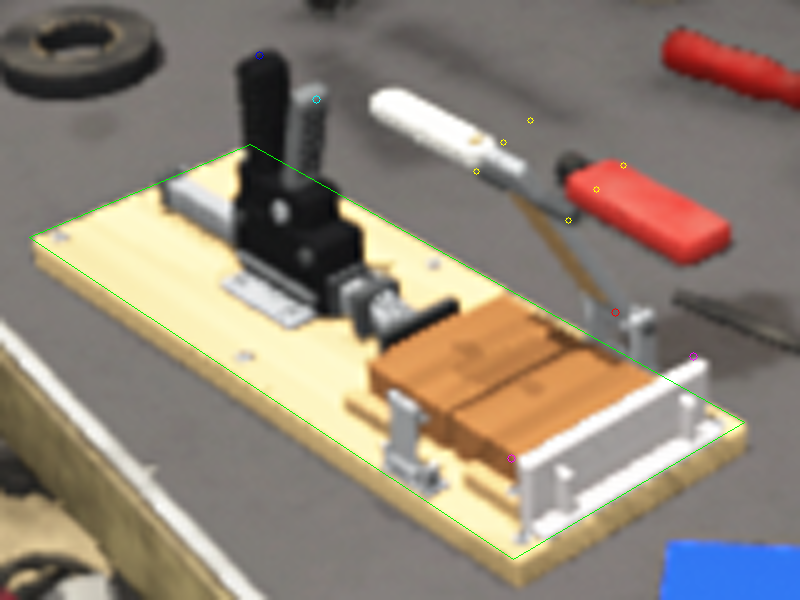

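The overlays agree with the board, trigger, fence and hinge, and the T-bar at about (586,135) in the top crop puts the keeper angle near 1.04 rad. I'll push the keeper over next.

```bash
cat >> h.py <<'E'
p=np.load("press.npy"); cs,sn=np.cos(p[2]),np.sin(p[2])
RB=np.array([[cs,-sn,0],[sn,cs,0],[0,0,1]])
RT=RB@np.diag([-1.,1,-1])
def W(x,y,z): return RB@np.array([x,y,z])/1000+[p[0],p[1],0]
def B(X): return RB.T@(np.asarray(X)-[p[0],p[1],0])*1000
E
python3 - <<'E'
from h import *
jaws.grab(20)
arm.move_ptp(W(75,-120,230),RT)
F0=status.get_state()["contact_force"]
print(arm.move_straight(W(75,-120,150),vel=.15,threshold=8))
for a in np.arange(1.1,0.15,-.15):
    x=66-88*np.cos(a)+4*np.sin(a)+11; z=49+88*np.sin(a)+4*np.cos(a)+19
    h=arm.move_straight(W(x,-120,z),vel=.1,threshold=25)
    s=status.get_state(); print(round(a,2),h,B(s["tool_pos"]).round(1),(s["contact_force"]-F0).round(1),round(s["t"],1))
    if h: break
else:
    h=arm.move_straight(W(-11,-120,69),vel=.04,threshold=25)
    s=status.get_state(); print(h,B(s["tool_pos"]).round(1),(s["contact_force"]-F0).round(1),s["t"])
E
```

```text
False
1.1 False [  41.2 -120.2  149.3] [ 0.3 -1.4  0.4] 4.9
0.95 False [  29.4 -120.   142. ] [ 0.9 -1.7 -0. ] 5.2
0.8 False [  18.8 -120.   134. ] [ 0.6 -0.5  0.2] 5.4
0.65 False [   9.6 -120.   124.5] [ 0.9 -0.4  0.3] 5.7
0.5 False [   1.9 -120.   113.8] [ 1.  -1.4  1. ] 6.0
0.35 False [  -4.2 -120.   102.1] [ 1.2 -1.3  0.8] 6.3
0.2 False [  -8.3 -120.    89.5] [ 0.4 -0.4  0.6] 6.6
True [  -9.4 -120.2   78.1] [ 0.2 -1.9  2.8] 6.9583
```

Run:
```python
from h import *
for k in range(3):
    h=arm.move_straight(W(-10,-120,68),vel=.02,threshold=30)
    s=status.get_state(); print(h,B(s["tool_pos"]).round(1),s["contact_force"].round(1),s["t"])
    if not h or B(s["tool_pos"])[2]<70: break
arm.move_straight(W(-10,-120,200),vel=.25)
arm.move_ptp(W(0,63.5,215),RT); jaws.open_jaws()
cv2.imwrite("pics/w2.png",vision.snapshot("wrist")[:,:,::-1]); cv2.imwrite("pics/top2.png",vision.snapshot("top")[:,:,::-1])
print(status.get_state()["t"],vision.camera_model("wrist"))
a=cv2.imread("pics/top2.png")[215:345,150:380]; a=cv2.resize(a,None,fx=2.6,fy=2.6,interpolation=3)
w=cv2.resize(cv2.imread("pics/w2.png"),(600-0,450)); w=w[:262] if 0 else w
cv2.imwrite("pics/top2z.png",a)
```

```text
True [  -9.4 -120.3   77.1] [-0.2 -1.   3.3] 7.25
True [  -9.7 -120.1   71.6] [-2.9  0.4  8.9] 7.65
True [  -9.7 -120.1   71.6] [-2.5 -0.5 10.8] 7.8583
10.175 {'fx': 371.64829954431775, 'fy': 371.64829954431775, 'cx': 325.8122271942776, 'cy': 245.3894419920686, 'R': array([[-1.38624178e-01,  9.90345054e-01, -1.02835542e-04],
       [ 9.50492902e-01,  1.33075006e-01,  2.80810053e-01],
       [ 2.78112532e-01,  3.88293182e-02, -9.59763358e-01]]), 't': array([-0.05177051, -0.60157021,  0.17674162])}
```

View pics/w2.png

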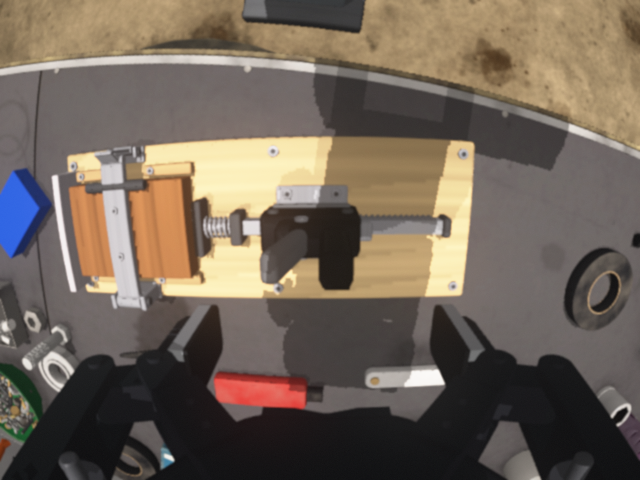

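View pics/top2z.png

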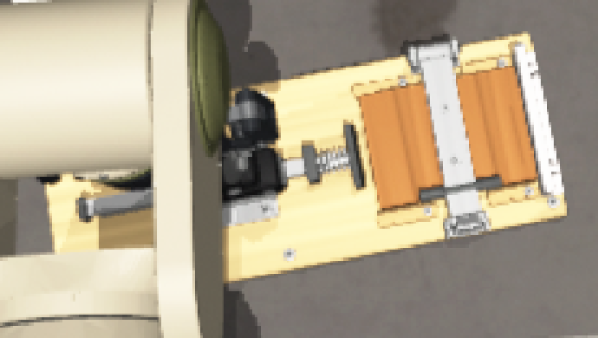

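The keeper lies level across the seam and its tip is at 52.6 mm, as it should be when closed. The wrist view shows the grip's far end at columns 320–354 (row 288) and the trigger's outer edge at about (262,270). I'll check the predicted projections against these.

```bash
cat >> h.py <<'E'
def projw(m,X):
    c=m["R"]@X+m["t"]; r=np.hypot(*c[:2]); return c[:2]/r*np.arctan2(r,c[2])*m["fx"]+[m["cx"],m["cy"]]
E
python3 - <<'E'
from h import *
m=vision.camera_model("wrist")
for X in((12,81,148),(12,61,148),(10,25,140),(0,25,140),(-58,-182,56),(58,-182,56),(-75,200,18),(75,200,18),(-75,-200,18)):
    print(X,projw(m,W(*X)).round(1))
E
```

```text
(12, 81, 148) [357.7 292.6]
(12, 61, 148) [321.9 292.7]
(10, 25, 140) [260.2 283.5]
(0, 25, 140) [259.2 267.4]
(-58, -182, 56) [ 58.3 172.6]
(58, -182, 56) [ 76.8 290.7]
(-75, 200, 18) [477.9 141.4]
(75, 200, 18) [463.9 296.2]
(-75, -200, 18) [ 67.1 153.3]
```

```bash
cat >> h.py <<'E'
def squeeze(i,f=30):
    jaws.grab(f); arm.hold(.4); s=status.get_state()
    cv2.imwrite(f"pics/sq{i}.png",vision.snapshot("wrist")[:,:,::-1])
    print("sq",i,"w",round(s["width"]*1000,1),"g",round(s["grasp_force"],1),"F",(RB.T@s["contact_force"]).round(1),"B",B(s["tool_pos"]).round(1),"t",round(s["t"],1))
def letgo(i):
    jaws.open_jaws(); arm.hold(.3); s=status.get_state()
    cv2.imwrite(f"pics/op{i}.png",vision.snapshot("wrist")[:,:,::-1]); print("open",round(s["width"]*1000,1),(RB.T@s["contact_force"]).round(1))
E
python3 - <<'E'
from h import *
print(arm.move_straight(W(0,62.8,128),vel=.1,threshold=10),B(status.get_state()["tool_pos"]).round(1))
cv2.imwrite("pics/op0.png",vision.snapshot("wrist")[:,:,::-1])
squeeze(1)
a=[cv2.imread(f"pics/{n}.png")[60:320] for n in("op0","sq1")]
cv2.imwrite("pics/v1.png",np.vstack(a))
E
```

```text
False [  0.3  62.8 128.7]
sq 1 w 37.7 g 30.2 F [ -0.6 -12.5  10.3] B [  1.4  60.3 130.3] t 12.1
```

View pics/v1.png

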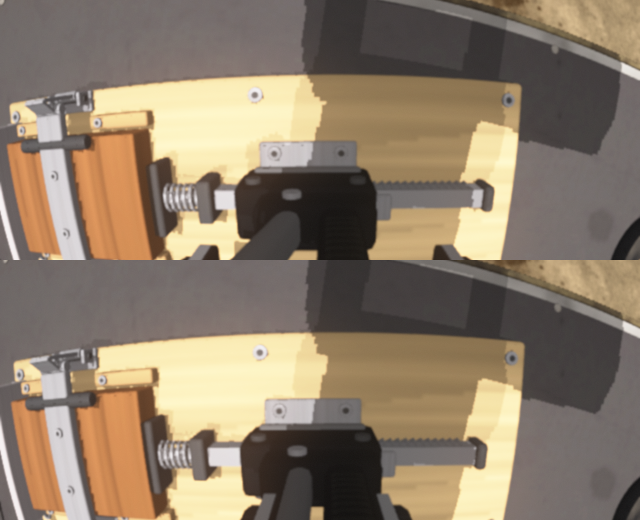

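The trigger is fully squeezed (width 37.7 mm, expected 38), and the bar has moved. In the wrist picture the jaw plate is at about (155,455), just off the near half, and the spring is still free. I'll add feature tracking before pumping on.

```bash
cat >> h.py <<'E'
PATCH={"plate":(150,222,20,75,45),"head":(199,232,17,50,45),"cap":(476,240,16,32,42),"near":(100,200,42,60,43),"far":(15,205,20,60,43),"case":(262,203,92,22,30)}  # u,v,w,h in op0, z mm
def rayB(m,u,v,z):
    d=np.array([u-m["cx"],v-m["cy"]]);r=np.hypot(*d);th=r/m["fx"]
    d=m["R"].T@np.r_[d/r*np.sin(th),np.cos(th)]; c=-m["R"].T@m["t"]; return B(c+d*(z/1000-c[2])/d[2])
def track(im,m,tag):
    t0=cv2.imread("pics/op0.png"); o=[]
    for k,(u,v,w,h,z) in PATCH.items():
        r=im[max(0,v-12):v+h+12,max(0,u-25):u+w+25]
        s=cv2.matchTemplate(r,t0[v:v+h,u:u+w],cv2.TM_CCOEFF_NORMED);_,q,_,l=cv2.minMaxLoc(s)
        dx=0
        if 0<l[0]<s.shape[1]-1:
            a,b,c=s[l[1],l[0]-1:l[0]+2]; dx=.5*(a-c)/(a-2*b+c)
        X=rayB(m,max(0,u-25)+l[0]+dx+w/2,max(0,v-12)+l[1]+h/2,z); o.append((k,round(float(X[1]),1),round(float(q),2)))
    d=dict((a,b) for a,b,_ in o); print(tag,o,"plate-head %.1f near-far %.1f plate-near %.1f"%(d["plate"]-d["head"],d["near"]-d["far"],d["plate"]-d["near"]))
def look(tag):
    m=vision.camera_model("wrist"); im=np.ascontiguousarray(vision.snapshot("wrist")[:,:,::-1]); cv2.imwrite(f"pics/{tag}.png",im); track(im,m,tag)
E
sed -i 's/^    cv2.imwrite(f"pics\/\(sq\|op\){i}.*$/    look(f"\1{i}")/' h.py
sed -n '/def squeeze/,/def letgo/p' h.py
python3 - <<'E'
from h import *
track(cv2.imread("pics/sq1.png"),vision.camera_model("wrist"),"sq1")
letgo(1)
track(cv2.imread("pics/op0.png"),vision.camera_model("wrist"),"op0")
squeeze(2)
E
```

```text
def squeeze(i,f=30):
    jaws.grab(f); arm.hold(.4); s=status.get_state()
    look(f"sq{i}")
    print("sq",i,"w",round(s["width"]*1000,1),"g",round(s["grasp_force"],1),"F",(RB.T@s["contact_force"]).round(1),"B",B(s["tool_pos"]).round(1),"t",round(s["t"],1))
def letgo(i):
sq1 [('plate', -49.4, 0.75), ('head', -17.0, 0.97), ('cap', 154.8, 0.84), ('near', -71.0, 0.99), ('far', -164.1, 0.99), ('case', 50.9, 0.97)] plate-head -32.4 near-far 93.1 plate-near 21.6
op1 [('plate', -48.4, 0.81), ('head', -15.9, 0.99), ('cap', 156.1, 0.85), ('near', -70.7, 1.0), ('far', -164.0, 0.99), ('case', 51.4, 0.99)] plate-head -32.5 near-far 93.3 plate-near 22.3
op0 [('plate', -41.8, 1.0), ('head', -9.2, 1.0), ('cap', 162.3, 1.0), ('near', -69.4, 1.0), ('far', -163.2, 1.0), ('case', 51.6, 1.0)] plate-head -32.6 near-far 93.8 plate-near 27.6
sq2 [('plate', -54.3, 0.72), ('head', -21.9, 0.97), ('cap', 149.9, 0.9), ('near', -76.2, 0.98), ('far', -164.8, 0.98), ('case', 50.9, 0.97)] plate-head -32.4 near-far 88.6 plate-near 21.9
sq 2 w 37.5 g 30.2 F [ -0.2 -11.9   9.6] B [  1.2  60.3 129.8] t 14.0
```

Run:
```python
from h import *
letgo(2); squeeze(3)
```

```text
op2 [('plate', -53.3, 0.76), ('head', -20.8, 0.96), ('cap', 151.0, 0.9), ('near', -75.9, 0.99), ('far', -164.8, 0.99), ('case', 51.4, 0.99)] plate-head -32.5 near-far 88.9 plate-near 22.6
sq3 [('plate', -54.7, 0.71), ('head', -26.7, 0.96), ('cap', 145.4, 0.92), ('near', -76.6, 0.97), ('far', -165.0, 0.97), ('case', 50.9, 0.97)] plate-head -28.0 near-far 88.4 plate-near 21.9
sq 3 w 37.3 g 31.1 F [ -0.8 -12.1  10.2] B [  1.3  60.4 130. ] t 15.8
```

Jaw compression is now 4.4 mm, about 7.6 N, with the trigger held squeezed. I'll take a last look before handing in.

Run:
```python
from h import *
a=cv2.imread("pics/sq3.png")[140:340,0:260]
b=vision.snapshot("scene")[200:320,190:350,::-1]
cv2.imwrite("pics/v3.png",np.hstack([cv2.resize(a,(400,308),interpolation=3),cv2.resize(b,(400,308),interpolation=3)]))
```

```text
(no output)
```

View pics/v3.png

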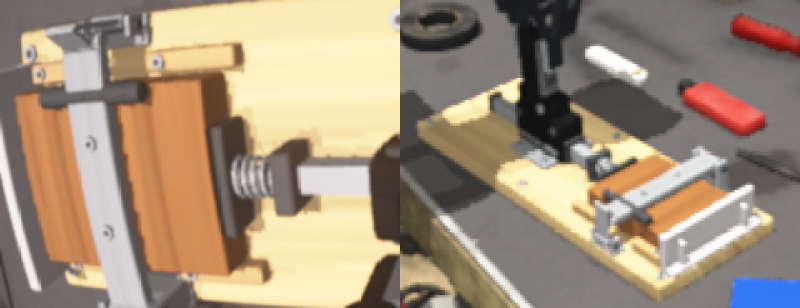

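Run:
```python
from h import *
m=vision.camera_model("wrist")
for u,v in((144.5,189),(11,202),(30,310)): print(rayB(m,u,v,43).round(1))
for X in((-45,-182,43),(45,-182,43),(-58,-182,56),(0,-182,56),(-45,-62,43)): print(X,projw(m,W(*X)).round(1))
```

```text
[-44.2 -52.6  43. ]
[ -42.2 -180.5   43. ]
[  48.2 -185.5   43. ]
(-45, -182, 43) [  9.4 198.5]
(45, -182, 43) [ 31.7 306.8]
(-58, -182, 56) [ -4.3 184.5]
(0, -182, 56) [  8.3 259.9]
(-45, -62, 43) [131.7 188.5]
```

Run:
```python
from h import *
s=status.get_state(); print(s["width"],s["grasp_force"],s["t"]); print(arm.close_job())
```

```text
0.03750481620208055 31.11735999584198 15.9083
the job is handed in; nothing more can be done
None
```

I handed the job in at 15.9 s with the keeper snapped under its catch, the seam shut and the pad against the fence. The sprung jaw is pressed in about 4.4 mm (roughly 7.6 N, worked out from the wrist pictures) after three squeezes, and the fingers still hold the trigger fully squeezed; the interface gave no verdict.

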